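Roll a pipe offcut onto the soapstone line and hold it for tacking

ROBOT

A 6-joint arm with a two-finger parallel gripper is mounted at the origin on the work surface. World frame = base frame: x ahead of the robot, y to its left, z up, the work surface at z = 0. Lengths are in mm, angles in rad, forces in N, time in s.
With the tool pointing down it reaches from about 400 to 925 mm from the base axis. Payload 12.5 kg.
Tool frame: the origin (TCP) lies at the very end of the fingers, on their centre line; the grasp point (between the pads) lies 19 mm behind it; z points along the fingers, y is the direction in which the jaws open and shut (so a half turn about z gives the same grasp; the last joint's range is limited). The gripper opens to 95 mm and grips with 3 to 60 N. Pads are 20 mm wide; open, the fingers measure 119 mm over their backs; the gripper's body (75 mm by 180 mm) begins 59 mm behind the grasp point.
Start: joints at [1.172, 0.491, 1.559, -0, 1.092, -0.106], TCP at [180.379, 598.423, 214.661] pointing down, gripper open.
Joint ranges: [-3.1, 3.1], [-0.84, 2.19], [0.05, 2.79], [-1.13, 4.28], [0.06, 2.93], [-2.69, 2.69]. Speed limits (rad/s): [2.22, 2.22, 2.79, 3.14, 3.14, 3.14].

INTERFACE

Orientations are given as [roll, pitch, yaw] about the fixed x, y, z axes, in that order (R = Rz(yaw) Ry(pitch) Rx(roll)).
In Python, from cell import env gives the robot as it stands.
- The arm moves only by the shell command python3 -m pendant 'ROWS'. ROWS is JSON, a list that holds one entry, the list of rows, each a list of 5 numbers: the opening, from 0 (shut) to 1 (fully open), then the shift along the tool's x, y, z in m, then the turn about the tool's z in rad. A call has exactly 8 rows; each row is the pose to reach, as a shift and turn from the pose commanded when the call began, along the tool's axes at that moment; what a row does not reach only later rows make up. A row lasts 1/10 s, in which the tool goes at most 50 mm and 8.59 degrees, less where a joint would pass 70% of its speed; a pose out of reach is approached as far as the arm can. A call with a gripper value outside its range is refused whole. The fingers move at their own pace and stop on an object; the grip force is fixed at half the most. Time passes only in rows, so rows that repeat a pose let the fingers close, or fill a call up. It gives the time, the measured TCP pose, the force and the opening at its end, in the units of the state.
- env.state(): the state, without advancing time (a new reading comes with each control period).
- env.read_camera(name): name is "scene" or "top" or "wrist"; returns a dict with "image" (420x560x3 uint8, blue, green, red), "range_z" (420x560 float32, mm along the optical axis (not along the pixel's ray), 0 where there is no reading), "fx", "fy", "cx", "cy" (pixels), "dist" ([k1, k2, p1, p2, k3] as OpenCV has them; the pictures are not rectified), "rvec" (rotation vector, rad) and "tvec" (3), from world to camera coordinates, as OpenCV has them; the wrist camera has in their place "tool_from_camera" (4x4, takes a point from camera to tool coordinates, whose origin is the TCP and whose axes are the flange's). Camera axes: x right, y down, z forward; pixel columns grow to the right and rows downward; lengths in mm; the calibration is good to about 2 mm. A picture is of the moment at which its call begins: read the wrist's pose just before it.
- env.job_done(): hands the job in, once; it reports no verdict.
The state is a dict: "t": time; "joints": joint angles; "qvel": joint speeds; "tau": joint torques, N m; "eef_pos": TCP position; "tcp_rot": TCP orientation; "ft_force": force on the tool from outside, world axes, zero at the start; "moment": the same for the moment, N m; "opening": opening from 0.0 (shut) to 1.0 (fully open).
Only numpy, scipy, OpenCV 4.12 (cv2) and the standard library are available. Lean on these libraries where they do the work, as an engineer would, in place of code of your own. Each camera call takes 0.05 s, during which the arm holds its last target. There are 200 camera calls.

TASK

The short steel pipe lying on the base plate is to be tack-welded on the white soapstone line. Roll it across the plate by pushing its top with your fingertips until it lies centred on the line and along it, and finish holding it there: the program ends with the fingertips still pressing down on the pipe. Only roll it, never pick it up or drag it, and leave everything else on the plate and the bench where it is.

Things in the scene. Friction and masses are not known exactly. Their poses are not given: they have to be found in the camera images.
- pipe: the pipe: bare steel tube, 48.3 mm diameter, 120 mm long, 0.34 to 0.52 kg, lying 65 to 115 mm to either side of the line, within 4 degrees of parallel. Origin mid-axis, 32 mm above the bench (top at 56 mm); x along the pipe, z up at the start. Let go, it stays. A fingertip pressed on its top rolls it half as far as the tip moves: take several strokes. Pushed from behind it jams or skids
- plate: the base plate: flat dark steel, 300 x 300 x 8 mm, fixed to the bench. Origin at the centre of its underside (bench height), z up. The white soapstone line, 220 mm long, 3 mm wide, runs over its top through the centre along the plate's x axis (away from the robot, within 20 degrees); y is across the line
- line (a point): the middle of the soapstone line, on the plate's top, 8 mm above the bench; x along the line, y across it, z up
- angle: bystander: rusty angle-iron offcut, 100 mm long, legs 40 mm, lying on the plate on the other side of the line from the pipe, roughly parallel to it; origin at the centre of its underside, 40 mm high
- nut: bystander: big steel hex nut, 53 mm across, 24 mm high, lying flat near the plate's far edge; origin at the centre of its underside
- stub: bystander: stub of square steel tube, 40 x 40 mm, standing 60 mm high near the plate's edge towards the robot; origin at the centre of its underside
- hammer: bystander: hammer, 260 mm long with its handle along x, lying on the bench left of the plate; origin at the centre of its underside
- cup: bystander: cloudy plastic cup, 72 mm wide, 110 mm high, standing on the bench right of the plate; origin at the centre of its underside
- impeller: bystander: rusty cast pump impeller, 132 mm wide, 50 mm high, on the bench to the right; origin at the centre of its underside
- sprocket: bystander: rusty chain sprocket, 124 mm wide, 7 mm thick, flat on the bench to the left; origin at the centre of its underside
Mind the look-alikes: they are no part of the job. What is shaped like the pipe but orange or purple is not meant.

How it is judged (in metres and radians):
On the way:
1. the pipe has rolled over by more than a quarter of a turn (angle between pipe's own z axis and vertical above 1.75 rad), for 0.05 s.
At the end, for the whole second after the job is handed in: The pipe lies at rest on the plate with its axis over the soapstone line to within 7 mm, within 8 degrees of its direction and no more than 40 mm off its middle, and the fingers press it down (about 3 N is enough) (y of pipe in the frame of plate between -0.007 and 0.007 m and x of pipe in the frame of plate between -0.04 and 0.04 m and angle between the x axis of pipe and the x axis of plate, either way round below 0.14 rad and height (world z) of pipe between 0.029 and 0.035 m and linear speed of pipe below 0.01 m/s and contact force between the fingers and pipe above 1 N and contact force between pipe and plate above 6 N); the arm keeps its last pose, push and grip.
It fails at once if the pipe is lifted off the plate (height (world z) of pipe above 0.042 m).
It fails at once if the pipe is dragged or carried along without rolling (linear speed of pipe above 0.03 m/s and angular speed of pipe below 0.25 rad/s).
It fails at once if another thing on the plate or the bench is moved by more than 15 mm (distance of any of angle, nut, stub, hammer, cup, impeller, sprocket from where it was at the start of the episode above 0.015 m).
It also fails if it takes over 48 s, if anything falls off the work surface, if the arm or the gripper's body presses on something with over 40 N, if the wrist force passes 120 N, or if a joint passes its speed limit or range.

## Working session

There is one attempt and no reset: what is moved stays moved. The work goes in short steps, Python scripts to look and compute and a shell command to move; the robot and the scene stay as the last step left them, time stands still between calls to the robot, and variables do not carry over. Pictures are saved under pics/ and viewed, about 8 in all and at most 12, crops included, and the job is handed in when it is done.

```bash
mkdir -p pics; ls
cat > h.py <<'E'
import numpy as np, cv2
from cell import env
def cam(n):
    c=env.read_camera(n); c['K']=np.array([[c['fx'],0,c['cx']],[0,c['fy'],c['cy']],[0,0,1.]]); c['d']=np.array(c['dist'],float); return c
def ray(c,uv,z,st=None):
    p=cv2.undistortPoints(np.array(uv,float).reshape(-1,1,2),c['K'],c['d']).reshape(-1,2)
    r=np.c_[p,np.ones(len(p))]
    if 'rvec' in c:
        R=cv2.Rodrigues(np.array(c['rvec'],float))[0]; o=-R.T@np.array(c['tvec'],float).ravel(); D=r@R
    else:
        from scipy.spatial.transform import Rotation as Ro
        T=np.eye(4);T[:3,:3]=Ro.from_euler('xyz',st['tcp_rot']).as_matrix();T[:3,3]=st['eef_pos'];M=T@np.array(c['tool_from_camera']);o=M[:3,3];D=r@M[:3,:3].T
    return o+D*((z-o[2])/D[:,2])[:,None]
E
python3 - <<'E'
from h import *
s=env.state();print({k:np.round(v,3).tolist() for k,v in s.items()})
for n in("top","scene"):
    c=cam(n);cv2.imwrite(f'pics/{n}0.png',c['image']);np.savez(f'{n}0.npz',**{k:v for k,v in c.items()})
E
```

```text
pics
{'t': 0.0, 'joints': [1.172, 0.492, 1.559, -0.0, 1.092, -0.106], 'qvel': [0.0, -0.001, 0.0, 0.001, -0.003, -0.001], 'tau': [0.001, -61.263, -25.819, 0.069, 0.048, -0.0], 'eef_pos': [180.283, 598.176, 214.057], 'tcp_rot': [-3.14, -0.0, 2.849], 'ft_force': [-0.179, 0.28, 0.213], 'moment': [0.032, 0.012, -0.024], 'opening': 0.997}
```

View pics/top0.png

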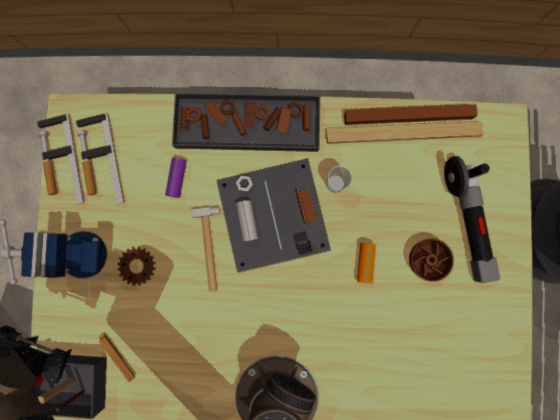

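View pics/scene0.png

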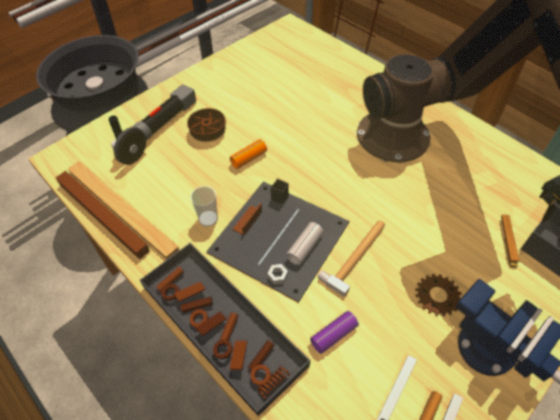

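Top view: bare-steel pipe at (247,220), line at (272,215), angle iron (307,205), nut (244,183), stub (303,243). Candidates for the pipe are the purple cylinder (176,177), the orange cylinder (367,263) and the steel one at (247,220). I choose the steel one, which lies on the plate, and check it in a crop while measuring.

Run:
```python
from h import *
c=dict(np.load('top0.npz'));im=c['image']
x0,y0=205,150
cr=im[150:285,205:345]
hsv=cv2.cvtColor(im,cv2.COLOR_BGR2HSV)
m=((hsv[...,2]>95)&(hsv[...,1]<75)).astype(np.uint8)
M=np.zeros_like(m);pl=cv2.convexHull(np.array([[221,181],[306,162],[327,249],[238,268]]));cv2.fillConvexPoly(M,pl,1);m&=M
n,l,st,ce=cv2.connectedComponentsWithStats(m)
for i in range(1,n):
    if st[i,4]<25: continue
    ys,xs=np.where(l==i);r=cv2.minAreaRect(np.c_[xs,ys].astype(np.float32));b=cv2.boxPoints(r)
    print(i,st[i],ce[i].round(1),np.round(r[1],1),round(r[2],1))
    for z in(8,45): 
        w=ray(c,b,z);print(z,w[:,:2].round(0).tolist(),'c',w.mean(0).round(1))
rz=c['range_z'];print(rz[220,247],rz[215,260])
for q in((221,181),(306,162),(327,249),(238,268),(303,243),(307,205),(244,183)): print(q,ray(c,[q],8)[0].round(0))
a=cv2.resize(cr,None,fx=4,fy=4,interpolation=cv2.INTER_CUBIC)
k=cv2.resize(m[150:285,205:345]*255,None,fx=4,fy=4,interpolation=0);cs,_=cv2.findContours(k,0,1);cv2.drawContours(a,cs,-1,(0,255,0),1)
cv2.imwrite('pics/crop1.png',a)
```

```text
1 [236 176  17  15 140] [243.9 183.2] [14. 16.] 90.0
8 [[681.0, 146.0], [682.0, 96.0], [638.0, 94.0], [636.0, 145.0]] c [659.3 120.1   8. ]
45 [[675.0, 142.0], [676.0, 93.0], [633.0, 91.0], [631.0, 140.0]] c [653.6 116.4  45. ]
2 [264 181  18  69 140] [273.  215.6] [69.9  2. ] 76.6
8 [[666.0, 58.0], [668.0, 52.0], [456.0, -5.0], [454.0, 1.0]] c [561.1  26.3   8. ]
45 [[660.0, 56.0], [662.0, 50.0], [456.0, -5.0], [455.0, 1.0]] c [558.3  25.3  45. ]
3 [236 201  22  40 582] [246.5 220.5] [40.2 14.7] 79.0
8 [[598.0, 145.0], [608.0, 100.0], [485.0, 72.0], [475.0, 116.0]] c [541.4 108.2   8. ]
45 [[594.0, 140.0], [604.0, 97.0], [484.0, 69.0], [475.0, 113.0]] c [539.2 104.8  45. ]
1223.3036 1274.7828
(221, 181) [664. 193.   8.]
(306, 162) [731. -74.   8.]
(327, 249) [ 459. -145.    8.]
(238, 268) [392. 129.   8.]
(303, 243) [476. -70.   8.]
(307, 205) [595. -80.   8.]
(244, 183) [659. 120.   8.]
```

View pics/crop1.png

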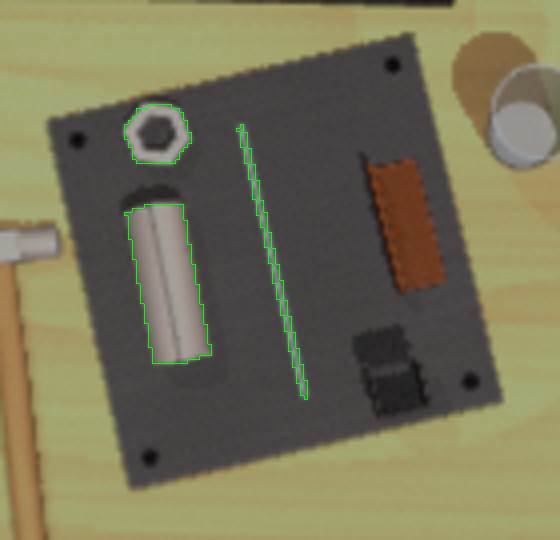

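The crop confirms the steel pipe: it is bare and grey, on the plate at (247,220), between nut and hammer. Line: middle about (561,26), heading 15°. Pipe: about (539,105), roughly 82 mm to +y of the line, heading about 12.6°. Next I travel above the pipe with the jaws along its axis.

```bash
python3 -m pendant '[[[0.6,-0.037,-0.028,0,0.13],[0.6,-0.074,-0.056,0,0.26],[0.6,-0.111,-0.084,0,0.39],[0.6,-0.148,-0.112,0,0.52],[0.6,-0.185,-0.14,0,0.65],[0.6,-0.222,-0.168,0,0.78],[0.6,-0.259,-0.196,0,0.91],[0.6,-0.296,-0.224,0,1.06]]]'
cat >> h.py <<'E'
from scipy.spatial.transform import Rotation as Ro
def goto(w):
    s=env.state();R=Ro.from_euler('xyz',s['tcp_rot']).as_matrix()
    ty=np.degrees(np.arctan2(R[1,1],R[0,1]))
    print('t',s['t'],'tcp',np.round(s['eef_pos'],1),'F',np.round(s['ft_force'],1),'open',round(float(s['opening']),2),'tool-y heading',round(ty,2),'shift mm in tool',(R.T@(np.array(w)-s['eef_pos'])).round(1))
E
python3 -c "
from h import *
goto([541,105,180])"
```

```text
t: 0.9
eef_pos: [399.8, 296.8, 214.6]
tcp_rot: [-3.141, -0.0, 1.783]
ft_force: [0.8, 0.8, 0.3]
opening: 0.603
t 0.9 tcp [399.8 296.8 214.6] F [0.8 0.8 0.3] open 0.6 tool-y heading 12.18 shift mm in tool [-217.3   97.5   34.5]
```

```bash
python3 -m pendant '[[[0.6,-0.035,0.016,0.005,0],[0.6,-0.07,0.032,0.01,0],[0.6,-0.105,0.048,0.015,0],[0.6,-0.14,0.064,0.02,0],[0.6,-0.175,0.08,0.025,0],[0.6,-0.217,0.097,0.034,0],[0.6,-0.217,0.097,0.034,0],[0.6,-0.217,0.097,0.034,0]]]'
python3 -c "
from h import *
goto([541,105,180]);c=cam('wrist');cv2.imwrite('pics/w1.png',c['image']);np.savez('w1.npz',**c);print(np.round(c['tool_from_camera'],2))"
```

```text
t: 1.7
eef_pos: [540.7, 106.9, 180.0]
tcp_rot: [-3.14, -0.0, 1.787]
ft_force: [-0.8, 0.9, -0.0]
opening: 0.604
t 1.7 tcp [540.7 106.9 180. ] F [-0.8  0.9 -0. ] open 0.6 tool-y heading 12.38 shift mm in tool [-1.9 -0.1  0. ]
[[   0.     -0.96   -0.27   75.81]
 [   1.      0.     -0.     -0.9 ]
 [   0.     -0.27    0.96 -170.76]
 [   0.      0.      0.      1.  ]]
```

View pics/w1.png

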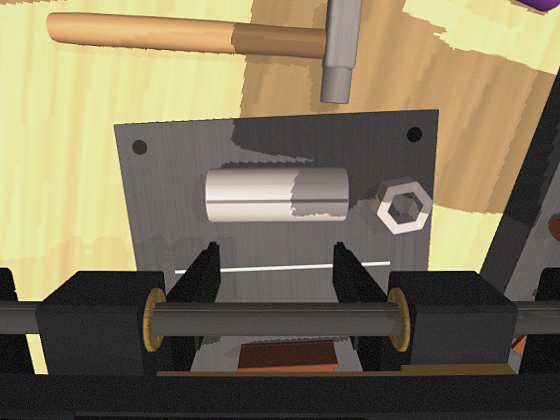

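The wrist view shows the pipe at (277,195), the line from (177,271) to (390,263), the nut at (404,206) and the fingertips at (213,245) and (340,245). I measure the pipe and line from the range image.

```bash
cat >> h.py <<'E'
def meas(c,s,lineonly=None):
    R=Ro.from_euler('xyz',s['tcp_rot']).as_matrix();T=np.eye(4);T[:3,:3]=R;T[:3,3]=s['eef_pos'];M=T@np.array(c['tool_from_camera'])
    v,u=np.mgrid[0:420,0:560];z=c['range_z']
    p=cv2.undistortPoints(np.c_[u.ravel(),v.ravel()].astype(float).reshape(-1,1,2),c['K'],c['d']).reshape(-1,2)
    P=np.c_[p,np.ones(len(p))]*z.reshape(-1,1);W=(P@M[:3,:3].T+M[:3,3]).reshape(420,560,3)
    W[z==0]=np.nan
    return W
def pipefit(W,im,box):
    """least squares circle-arc (r=24.15) axis from range points in pixel box"""
    from scipy.optimize import least_squares
    a,b,c_,d=box;Q=W[b:d,a:c_].reshape(-1,3);Q=Q[(Q[:,2]>36)&(Q[:,2]<64)]
    m=Q.mean(0);A=np.linalg.svd((Q-m),full_matrices=False)[2][0];th0=np.arctan(A[1]/A[0])
    def f(q):
        n=np.array([-np.sin(q[0]),np.cos(q[0])]);return np.hypot((Q[:,:2]-m[:2])@n-q[1],Q[:,2]-q[2])-24.15
    q=least_squares(f,[th0,0,32],loss='soft_l1').x
    t=np.array([np.cos(q[0]),np.sin(q[0])]);e=(Q[:,:2]-m[:2])@t;lo,hi=np.percentile(e,[.3,99.7])
    cen=m[:2]+np.array([-t[1],t[0]])*q[1]+t*(lo+hi)/2
    print('pipe',cen.round(1),'axis z',q[2].round(1),'heading',np.degrees(q[0]).round(2),'len',(hi-lo).round(1),'n',len(Q));return cen,q[0]
def linefit(c,s,box):
    a,b,c_,d=box;im=c['image'][b:d,a:c_];h=cv2.cvtColor(im,cv2.COLOR_BGR2HSV)
    ys,xs=np.where((h[...,2]>150)&(h[...,1]<60));w=ray(c,np.c_[xs+a,ys+b],8,s)[:,:2]
    vx,vy,x,y=cv2.fitLine(w.astype(np.float32),cv2.DIST_HUBER,0,.01,.01).ravel();
    if vx<0:vx,vy=-vx,-vy
    e=(w-[x,y])@[vx,vy];mid=np.array([x,y])+np.array([vx,vy])*(e.min()+e.max())/2
    print('line mid',mid.round(1),'heading',np.degrees(np.arctan2(vy,vx)).round(2),'len',np.ptp(e).round(1),'n',len(xs));return mid,np.arctan2(vy,vx)
def rel(pc,pt,lm,lt):
    t=np.array([np.cos(lt),np.sin(lt)]);d=pc-lm;print('pipe in line frame x %.1f y %.1f ang %.1f'%(d@t,d@[-t[1],t[0]],np.degrees(pt-lt)))
E
python3 - <<'E'
from h import *
s=env.state();c=dict(np.load('w1.npz'));W=meas(c,s)
print('plate z',np.nanmedian(W[240:250,250:300,2]).round(1), 'pipe top',np.nanpercentile(W[170:215,230:330,2],98).round(1))
a=pipefit(W,c['image'],(195,160,360,228));b=linefit(c,s,(165,258,400,280));rel(*a,*b)
E
```

```text
plate z 9.0 pipe top 58.2
pipe [539.6 107.1] axis z 33.0 heading 13.09 len 117.8 n 7283
line mid [562.3  27.8] heading 15.11 len 220.3 n 554
pipe in line frame x -1.2 y 82.4 ang -2.0
```

```bash
python3 -m pendant '[[[0.6,0.004,0,0.04,-0.01],[0.6,0.008,0,0.08,-0.01],[0.6,0.008,0,0.11,-0.01],[0.6,0.008,0,0.118,-0.01],[0.6,0.008,0,0.122,-0.01],[0.6,0.008,0,0.124,-0.01],[0.6,0.008,0,0.125,-0.01],[0.6,0.008,0,0.125,-0.01]]]'
```

```text
t: 2.55
eef_pos: [539.5, 115.5, 56.6]
tcp_rot: [3.14, 0.0, 1.799]
ft_force: [-0.1, -0.8, -0.5]
opening: 0.601
```

```bash
python3 -m pendant '[[[0.6,0,0,0.0005,0],[0.6,0,0,0.001,0],[0.6,0,0,0.0015,0],[0.6,0,0,0.002,0],[0.6,0,0,0.0025,0],[0.6,0,0,0.003,0],[0.6,0,0,0.003,0],[0.6,0,0,0.003,0]]]'
```

```text
t: 3.35
eef_pos: [539.7, 115.4, 56.0]
tcp_rot: [3.138, 0.001, 1.799]
ft_force: [-7.9, -1.9, 35.7]
opening: 0.601
```

```bash
python3 -m pendant '[[[0.6,-0.002,0,-0.001,0],[0.6,-0.006,0,-0.001,0],[0.6,-0.01,0,-0.001,0],[0.6,-0.014,0,-0.001,0],[0.6,-0.018,0,-0.001,0],[0.6,-0.022,0,-0.001,0],[0.6,-0.026,0,-0.001,0],[0.6,-0.026,0,-0.001,0]]]'
python3 -c "
from h import *
goto([541,105,180]);s=env.state();c=cam('wrist');W=meas(c,s);np.savez('w2.npz',**c);cv2.imwrite('pics/w2.png',c['image'])"
```

```text
t: 4.15
eef_pos: [545.5, 89.7, 56.2]
tcp_rot: [3.139, 0.001, 1.798]
ft_force: [-5.7, -1.2, 24.8]
opening: 0.599
t 4.15 tcp [545.5  89.7  56.2] F [-5.7 -1.2 24.8] open 0.6 tool-y heading 13.04 shift mm in tool [  15.9   -0.6 -123.8]
```

View pics/w2.png

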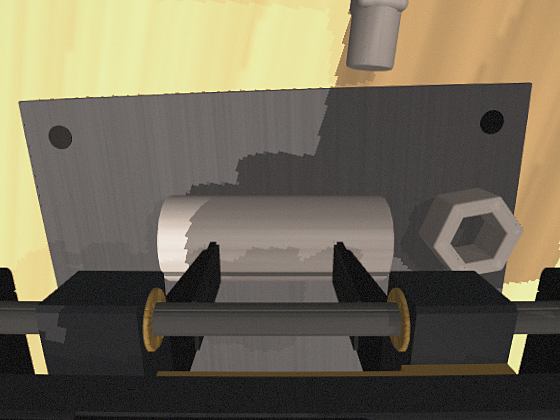

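The pipe is seen at (275,240) with the fingertips on its top and the seam turned towards the line, so it is rolling. I check how far from the range image.

Run:
```python
from h import *
s=env.state();c=dict(np.load('w2.npz'));W=meas(c,s)
a=pipefit(W,c['image'],(150,190,400,240));rel(*a,np.array([562.3,27.8]),np.radians(15.11))
```

```text
pipe [543.2  93.2] axis z 33.0 heading 12.96 len 118.3 n 9469
pipe in line frame x -1.4 y 68.1 ang -2.2
```

```bash
python3 -m pendant '[[[0.6,0,0,-0.005,0],[0.6,0.001,0,-0.012,0],[0.6,0.008,0,-0.012,0],[0.6,0.013,0,-0.01,0],[0.6,0.013,0,-0.004,0],[0.6,0.013,0,-0.002,0],[0.6,0.013,0,-0.001,0],[0.6,0.013,0,0,0]]]'
python3 -m pendant '[[[0.6,-0.002,0,0,0],[0.6,-0.006,0,0,0],[0.6,-0.010,0,0,0],[0.6,-0.014,0,0,0],[0.6,-0.018,0,0,0],[0.6,-0.023,0,0,0],[0.6,-0.028,0,0,0],[0.6,-0.032,0,0,0]]]'
python3 - <<'E'
from h import *
s=env.state();c=cam('wrist');W=meas(c,s)
a=pipefit(W,c['image'],(150,190,400,240));rel(*a,np.array([562.3,27.8]),np.radians(15.11));goto([*a[0],56])
E
```

```text
t: 5.0
eef_pos: [542.1, 102.9, 55.8]
tcp_rot: [3.14, 0.0, 1.799]
ft_force: [-13.9, -1.0, 49.4]
opening: 0.602
t: 5.8
eef_pos: [549.3, 71.4, 56.0]
tcp_rot: [3.14, 0.0, 1.799]
ft_force: [-9.8, -1.7, 39.4]
opening: 0.6
pipe [546.7  77.1] axis z 32.7 heading 12.92 len 118.3 n 10348
pipe in line frame x -2.2 y 51.6 ang -2.2
t 5.85 tcp [549.5  70.9  56. ] F [-10.8  -3.1  40.3] open 0.6 tool-y heading 13.07 shift mm in tool [ 6.6 -1.3 -0.1]
```

```bash
python3 -m pendant '[[[0.6,0,0,-0.006,0],[0.6,0.001,0,-0.013,0],[0.6,0.008,0,-0.013,0],[0.6,0.015,0,-0.011,0],[0.6,0.015,0,-0.005,0],[0.6,0.015,0,-0.003,0],[0.6,0.015,0,-0.002,0],[0.6,0.015,0,-0.001,0]]]'
python3 -m pendant '[[[0.6,-0.002,0,0,0],[0.6,-0.006,0,0,0],[0.6,-0.010,0,0,0],[0.6,-0.014,0,0,0],[0.6,-0.018,0,0,0],[0.6,-0.023,0,0,0],[0.6,-0.028,0,0,0],[0.6,-0.033,0,0,0]]]'
python3 - <<'E'
from h import *
s=env.state();c=cam('wrist');W=meas(c,s)
a=pipefit(W,c['image'],(150,190,400,240));rel(*a,np.array([562.3,27.8]),np.radians(15.11));goto([*a[0],56])
E
```

```text
t: 6.65
eef_pos: [545.7, 86.3, 55.9]
tcp_rot: [3.141, 0.0, 1.799]
ft_force: [-10.1, -0.7, 39.6]
opening: 0.599
t: 7.45
eef_pos: [553.1, 53.8, 56.1]
tcp_rot: [3.141, 0.0, 1.799]
ft_force: [-7.8, -1.8, 28.7]
opening: 0.6
pipe [550.6  60.3] axis z 32.6 heading 12.95 len 118.4 n 10639
pipe in line frame x -2.8 y 34.5 ang -2.2
t 7.5 tcp [553.3  53.3  56.1] F [-8.5 -3.1 29.9] open 0.6 tool-y heading 13.07 shift mm in tool [ 7.5 -1.   0.1]
```

```bash
python3 -m pendant '[[[0.6,0,0,-0.006,0],[0.6,0.001,0,-0.013,0],[0.6,0.008,0,-0.013,0],[0.6,0.016,0,-0.010,0],[0.6,0.016,0,-0.004,0],[0.6,0.016,0,-0.002,0],[0.6,0.016,0,-0.001,0],[0.6,0.016,0,0,0]]]'
python3 -m pendant '[[[0.6,-0.002,0,0,0],[0.6,-0.006,0,0,0],[0.6,-0.010,0,0,0],[0.6,-0.014,0,0,0],[0.6,-0.018,0,0,0],[0.6,-0.023,0,0,0],[0.6,-0.028,0,0,0],[0.6,-0.033,0,0,0]]]'
python3 - <<'E'
from h import *
s=env.state();c=cam('wrist');W=meas(c,s)
a=pipefit(W,c['image'],(150,190,400,240));rel(*a,np.array([562.3,27.8]),np.radians(15.11));goto([*a[0],56])
E
```

```text
t: 8.3
eef_pos: [549.5, 69.7, 56.0]
tcp_rot: [3.141, 0.0, 1.799]
ft_force: [-10.2, -1.5, 39.0]
opening: 0.602
t: 9.1
eef_pos: [557.0, 37.2, 56.1]
tcp_rot: [3.141, 0.0, 1.799]
ft_force: [-8.0, -0.8, 27.8]
opening: 0.601
pipe [554.6  43.3] axis z 32.8 heading 12.93 len 118.4 n 10463
pipe in line frame x -3.4 y 17.0 ang -2.2
t 9.15 tcp [557.1  36.6  56.1] F [-8.7 -4.  27.6] open 0.6 tool-y heading 13.08 shift mm in tool [ 7.1 -0.9  0.1]
```

```bash
python3 -m pendant '[[[0.6,0,0,-0.006,0],[0.6,0.001,0,-0.013,0],[0.6,0.008,0,-0.013,0],[0.6,0.016,0,-0.010,0],[0.6,0.016,0,-0.004,0],[0.6,0.016,0,-0.002,0],[0.6,0.016,0,-0.001,0],[0.6,0.016,0,0,0]]]'
python3 -m pendant '[[[0.6,-0.002,0,0,0],[0.6,-0.006,0,0,0],[0.6,-0.010,0,0,0],[0.6,-0.014,0,0,0],[0.6,-0.018,0,0,0],[0.6,-0.022,0,0,0],[0.6,-0.025,0,0,0],[0.6,-0.026,0,0,0]]]'
python3 - <<'E'
from h import *
s=env.state();c=cam('wrist');W=meas(c,s)
a=pipefit(W,c['image'],(150,190,400,240));rel(*a,np.array([562.3,27.8]),np.radians(15.11));goto([*a[0],56])
E
```

```text
t: 9.95
eef_pos: [553.4, 53.1, 55.9]
tcp_rot: [3.141, 0.0, 1.799]
ft_force: [-10.8, -0.7, 37.1]
opening: 0.603
t: 10.75
eef_pos: [559.3, 27.4, 56.1]
tcp_rot: [3.141, 0.0, 1.799]
ft_force: [-8.5, -0.5, 29.2]
opening: 0.602
pipe [557.8  29.7] axis z 32.8 heading 12.95 len 118.5 n 8789
pipe in line frame x -3.9 y 3.0 ang -2.2
t 10.8 tcp [559.3  27.3  56.1] F [-8.2 -2.8 28.1] open 0.6 tool-y heading 13.08 shift mm in tool [ 2.7 -0.9  0.1]
```

```bash
python3 -m pendant '[[[0.6,0,0,-0.006,0],[0.6,0.001,0,-0.012,0],[0.6,0.007,0,-0.012,0],[0.6,0.007,0,-0.008,0],[0.6,0.007,0,-0.004,0],[0.6,0.007,0,-0.002,0],[0.6,0.007,0,-0.001,0],[0.6,0.007,0,0,0]]]'
python3 -m pendant '[[[0.6,-0.002,0,0,0],[0.6,-0.004,0,0,0],[0.6,-0.005,0,0,0],[0.6,-0.006,0,0,0],[0.6,-0.006,0,0,0],[0.6,-0.006,0,0,0],[0.6,-0.006,0,0,0],[0.6,-0.006,0,0,0]]]'
python3 - <<'E'
from h import *
s=env.state();c=cam('wrist');W=meas(c,s)
a=pipefit(W,c['image'],(150,190,400,240));rel(*a,np.array([562.3,27.8]),np.radians(15.11));goto([*a[0],56])
cv2.imwrite('pics/w9.png',c['image']);np.savez('w9.npz',**c)
t=cam('top')['image'];cv2.imwrite('pics/top9.png',cv2.resize(t[140:290,150:450],None,fx=2.6,fy=2.6,interpolation=2))
E
```

```text
t: 11.6
eef_pos: [557.7, 34.4, 56.0]
tcp_rot: [3.141, 0.0, 1.799]
ft_force: [-10.6, -2.0, 37.6]
opening: 0.603
t: 12.4
eef_pos: [559.1, 28.4, 56.2]
tcp_rot: [3.141, 0.0, 1.799]
ft_force: [-7.3, -0.9, 26.4]
opening: 0.605
pipe [558.5  26.5] axis z 33.0 heading 12.94 len 118.2 n 6869
pipe in line frame x -4.0 y -0.3 ang -2.2
t 12.45 tcp [559.1  28.4  56.1] F [-8.3 -1.4 26.4] open 0.6 tool-y heading 13.08 shift mm in tool [-1.8 -1.   0.1]
```

View pics/w9.png

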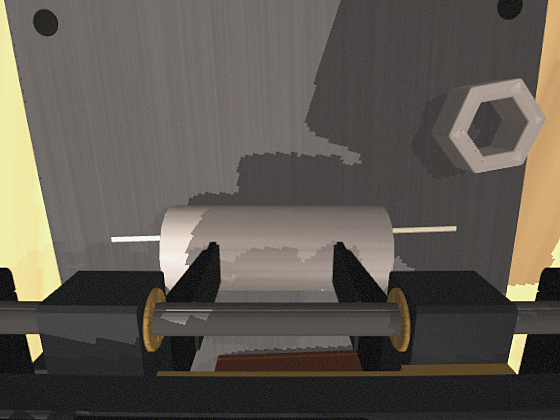

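View pics/top9.png

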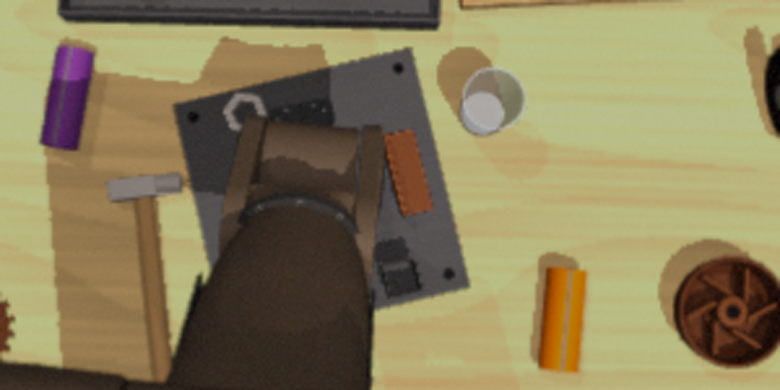

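The line sticks out at both pipe ends, (112–160,239) on the left and (393–456,230) on the right. In the top view the bystanders look unmoved. I re-measure the line from this same view.

Run:
```python
from h import *
s=env.state();c=dict(np.load('w9.npz'));W=meas(c,s);a=pipefit(W,c['image'],(150,190,400,240))
im=c['image'].copy();im[:,158:396]=0;c['image']=im
b=linefit(c,s,(105,220,470,248));rel(*a,*b)
```

```text
pipe [558.5  26.5] axis z 32.9 heading 12.94 len 118.2 n 6866
line mid [562.4  27. ] heading 15.09 len 220.7 n 540
pipe in line frame x -3.9 y 0.5 ang -2.1
```

Both line measurements agree (y −0.3 and +0.5 mm), so I hand in while still pressing at 26 N.

```bash
python3 -c "
from h import *
goto([559,28,56]);print(env.job_done())"
```

```text
t 12.5 tcp [559.1  28.4  56.2] F [-7.  -2.3 26.7] open 0.6 tool-y heading 13.07 shift mm in tool [-0.4 -0.2  0.2]
the job is handed in; nothing more can be done
None
```

I rolled the bare-steel pipe about 82 mm onto the soapstone line in six fingertip strokes and handed the job in at 12.5 s with the fingers still pressing. `env.job_done()` gives no verdict, so the pass itself is not confirmed.

- **Position:** in the line's frame the pipe is at x −4 mm, and y is −0.3 mm against the first line measurement and +0.5 mm against the last. The limits are ±40 mm and ±7 mm.
- **Angle:** it lies 2.1° off the line's direction, with 8° allowed.
- **Height:** the axis reads 33 mm, about 1 mm above the nominal 32 mm. The plate also read 1 mm high, so this is calibration error.
- **Press:** the wrist force was about 27 N downward at the end. It reached 49 N once, on the first re-press, well under the 120 N limit.
- **Rolling:** the pipe moved half the tip travel on every stroke, so it rolled rather than dragged, about 3.4 rad in all.
- **Bystanders:** I checked these only by eye in the last top view. The angle iron, nut, stub, hammer, cup and impeller looked unmoved. The sprocket was almost wholly outside that crop, but the arm did not work near it.

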